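Find the high spot of a belt pulley on the truing stand

TASK

Find the high spot of the belt pulley on the truing stand: gently push the feeler carriage fully home towards the pulley by its upright post, then turn the pulley slowly by its crank (several seconds a turn, never spun) and feel where the rim rubs hardest on the feeler's tip. The rim has more than one swell, so go all the way round; then stop with the highest one right against the feeler, let go, and leave the other things on the bench alone.

Things in the scene. Friction and masses are not known exactly. Their poses are not given: they have to be found in the camera images.
- truing_stand: grey bench stand bolted to the worktop, base plate 120 x 255 x 12 mm. Origin on the worktop under the spindle; z up along the spindle; its -y points from the spindle to the feeler. The feeler slides in along +y.
- spindle (a point): point on the vertical spindle axis about which the pulley turns, 118 mm above the worktop: the centre of the circle of the crank knob's grip point
- pulley: aluminium belt pulley lying level on the spindle, 180 mm across, 50 to 75 mm above the worktop, crank arm on top. Origin on the worktop, on the spindle axis; x points to the crank knob. Turns both ways without end, bearing drag about 2 N at the knob, stays where left. Its rim has two smooth swells, 4 mm high (55 degrees long) and 2 mm (40 degrees), at least 90 degrees apart, where on the rim differs every time.
- crank_grip (a point): middle of the crank knob's grip: upright dark wooden knob, 19 mm thick, 40 mm high (96 to 136 mm above the worktop), 50 mm from the spindle; grip point 118 mm above the worktop. It turns freely on its pin, so it may be held without turning the hand while it goes round its circle.
- feeler: feeler carriage, dark steel block 46 x 42 x 18 mm on two rails; origin at its underside, 42 mm above the worktop, axes as the stand's. Slides along the stand's +y to a stop; rubs with about 10 N, so it stays where it is left. Home, its origin is at y = -147 mm in the stand's frame; it starts 18 to 30 mm farther out.
- feeler_tip (a point): end of the feeler's 10 mm black rubber ball tip when nothing presses it (moves with the carriage, not with the ball). With the carriage home the tip stands 0.5 mm off the plain rim, at y = -90.5 mm in the stand's frame. The ball gives way on a spring, 2.6 N per mm: about 7 N at the top of the 4 mm swell, 2 to 3 N on the 2 mm swell. The rubbing adds about 6 N and 2 N to the drag at the crank knob, nearly alike turning either way.
- feeler_post (a point): upright steel post to push the carriage by, 16 mm thick (18 mm cap), from 62 to 102 mm above the worktop; this point is 86 mm above the worktop and 8 mm farther from the spindle than the carriage's origin: home, at y = -155 mm in the stand's frame. Push it along the stand's +y, with at most 35 N: its stiff rubber mount yields 1 mm per 12 N and springs back.
- sanding_block_mid (a point): bystander: cork sanding block 64 x 113 x 31 mm lying beside the pulley, its centre
- eraser_mid (a point): bystander: eraser 22 x 52 x 12 mm lying in front of the stand, its centre
- screw_tin_mid (a point): bystander: round open tin 86 mm wide, 28 mm high, behind the feeler, its centre
- tape_measure_mid (a point): bystander: pocket tape measure 35 x 93 x 61 mm to the right near the bench front, its centre

How it is judged:
By the outcome, as a careful person would: the job done as asked, in the order asked, and still so for the second after the job is handed in, with the robot touching nothing.
It also fails if it takes over 72 s, if anything falls off the work surface, if the arm or the gripper's body presses on something with over 40 N, if the wrist force passes 120 N, or if a joint passes its speed limit or range.

ROBOT

A 6-joint arm with a two-finger parallel gripper is mounted at the origin on a cart in front of the work surface, level with it; the furniture and walls round the work are solid. World frame = base frame: x ahead of the robot, y to its left, z up, the work surface at z = 0. Lengths are in m, angles in rad, forces in N, time in s.
With the tool pointing down it reaches from about 0.325 to 0.925 m from the base axis. Payload 3.1 kg.
Tool frame: the origin (TCP) lies between the finger pads; the fingertips stand 17 mm ahead of it and the grasp point (between the pads) lies 2 mm behind it; z points along the fingers, y is the line along which they close (so a half turn about z gives the same grasp; the last joint's range is limited). The gripper opens to 85 mm and grips with 20 to 120 N. Pads are 22 mm wide; open, the fingers measure 114 mm over their backs; the gripper's body (76 mm by 85 mm) begins 54 mm behind the grasp point. The pads swing forward as they close: fully open they stand 13 mm farther back than shut.
Start: joints at [-1.404, 0.217, 1.613, -0, 1.311, -0.112], TCP at [0.172, -0.601, 0.217] pointing down, gripper open.
Joint ranges: [-2.75, 2.75], [-0.78, 2.1], [0.31, 2.55], [-1.13, 4.27], [0.13, 2.63], [-2.58, 2.58]. Speed limits (rad/s): [2.79, 2.79, 3.14, 3.14, 3.14, 3.14].

INTERFACE

Orientations are given as a unit quaternion [x, y, z, w].
In Python, from bench import manip, imaging gives the robot as it stands. The module is installed in compiled form; this text tells all that it offers.
- The arm moves only by the shell command python3 -m jog 'ROWS' [OPENING] [FORCE]. ROWS is JSON, a list of rows, each a list of 4 numbers: the shift along the tool's x, y, z in m, then the turn about the tool's z in rad. A call has 1 to 8 rows; each row shifts and turns the commanded pose from where the row before left it, along the tool's axes as they then stand; what a row does not reach is not made up. A row lasts 1/12 s, in which the tool goes at most 41.7 mm and 7.16 degrees, less where a joint would pass 70% of its speed; a pose out of reach is approached as far as the arm can. A call with a gripper value outside its range is refused whole. OPENING is the finger opening in m, from 0 to 0.0854, set as the call begins (- or left out, the last holds). The fingers move at their own pace and stop on an object; FORCE is the grip in N (left out, the last holds). Time passes only in rows, so rows that do not move let the fingers close. It gives the time, the measured TCP pose, the force, the opening and the grip force at its end, in the units of the state.
- manip.sense(): the state, without advancing time (a new reading comes with each control period).
- imaging.get_image(name): name is "scene" or "top"; returns the picture (480x640x3 uint8, blue, green, red); there is no depth.
- imaging.calibration(name): a dict with "fovy" (degrees; the focal length in pixels is half the picture's height over the tangent of half this angle, whatever the lens; pixels are square), "cx", "cy" (the principal point, pixels), "cam_to_world" (4x4, takes a point from camera to world coordinates). Camera axes: x right, y down, z forward; pixel columns grow to the right and rows downward; lengths in m; the calibration is good to about 2 mm. A picture is of the moment at which its call begins. calibration takes no time and is no camera call.
- manip.sign_off(): hands the job in; it is judged then, once.
The state is a dict: "time_s": time; "q": joint angles; "qd": joint speeds; "joint_efforts": joint torques, N m; "tcp_pos": TCP position; "orientation": TCP orientation; "ft_force": force on the tool from outside, world axes, zero at the start; "moment": the same for the moment, N m; "finger_gap": finger opening in m; "gripper_force": force on a finger pad.
Only numpy, scipy, OpenCV 4.12 (cv2) and the standard library are available. Lean on these libraries where they do the work, as an engineer would, in place of code of your own. Each camera call takes 0.05 s, during which the arm holds its last target. There are 200 camera calls.

## Working session

There is one attempt and no reset: what is moved stays moved. The work goes in short steps, Python scripts to look and compute and a shell command to move; the robot and the scene stay as the last step left them, time stands still between calls to the robot, and variables do not carry over. Pictures are saved under pics/ and viewed, at most 10 in all, crops included, and the job is handed in when it is done.

```bash
mkdir -p pics; python3 - <<'E'
from bench import manip, imaging
import cv2, numpy as np
s=manip.sense(); print({k:np.round(v,3).tolist() for k,v in s.items()})
for n in("scene","top"):
    cv2.imwrite(f"pics/{n}0.png",imaging.get_image(n)); c=imaging.calibration(n); print(n,c["fovy"],c["cx"],c["cy"],np.round(c["cam_to_world"],3).tolist())
E
```

```text
{'time_s': 0.0, 'q': [-1.404, 0.218, 1.615, -0.0, 1.311, -0.112], 'qd': [0.0, 0.001, -0.0, -0.0, 0.001, -0.001], 'joint_efforts': [0.0, -39.684, -30.385, -0.0, 0.01, -0.0], 'tcp_pos': [0.172, -0.6, 0.216], 'orientation': [0.99, 0.139, -0.0, -0.001], 'ft_force': [-0.821, -0.038, -0.529], 'moment': [0.05, -0.028, 0.044], 'gripper_force': 0.0, 'finger_gap': 0.085}
scene 44.86426973968801 325.9048718329157 251.64038958448242 [[0.764, -0.28, 0.581, -0.34], [-0.644, -0.3, 0.703, -1.08], [-0.023, -0.912, -0.41, 0.739], [0.0, 0.0, 0.0, 1.0]]
top 51.50263869521758 317.7325953627625 236.05506138778318 [[-0.016, -0.995, 0.101, 0.438], [-1.0, 0.018, 0.013, -0.007], [-0.015, -0.1, -0.995, 1.196], [0.0, 0.0, 0.0, 1.0]]
```

View pics/scene0.png

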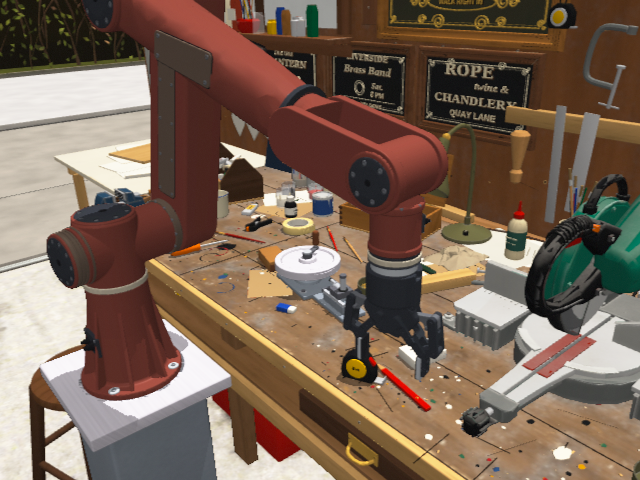

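View pics/top0.png

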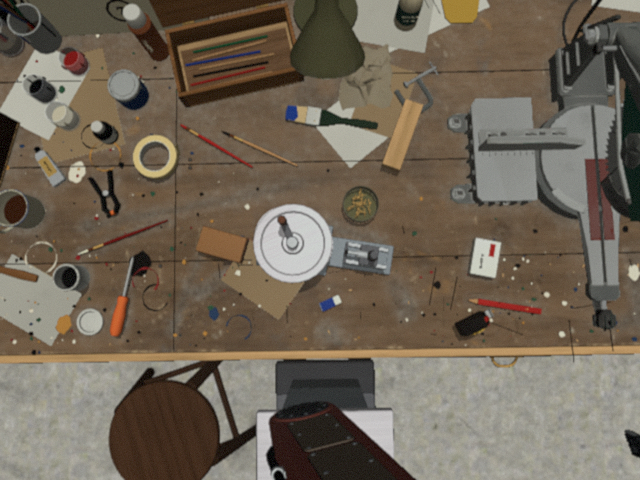

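The top view shows the pulley at about (292,244), the knob at (283,219), the feeler carriage near (361,255), the cork block at (221,245), the tin at (360,205), the eraser at (331,302) and the tape at (473,322). In the scene view the pulley is at (307,262), the knob at (316,240) and the feeler post near (343,280). I'll zoom in on both views next.

```bash
python3 - <<'E'
import cv2, numpy as np
t=cv2.imread("pics/top0.png")[190:310,240:400]; s=cv2.imread("pics/scene0.png")[225:325,265:375]
t=cv2.resize(t,None,fx=5,fy=5,interpolation=cv2.INTER_CUBIC);cv2.imwrite("pics/t1.png",t)
s=cv2.resize(s,None,fx=6,fy=6,interpolation=cv2.INTER_CUBIC);cv2.imwrite("pics/s1.png",s)
E
```

```text
(no output)
```

View pics/t1.png

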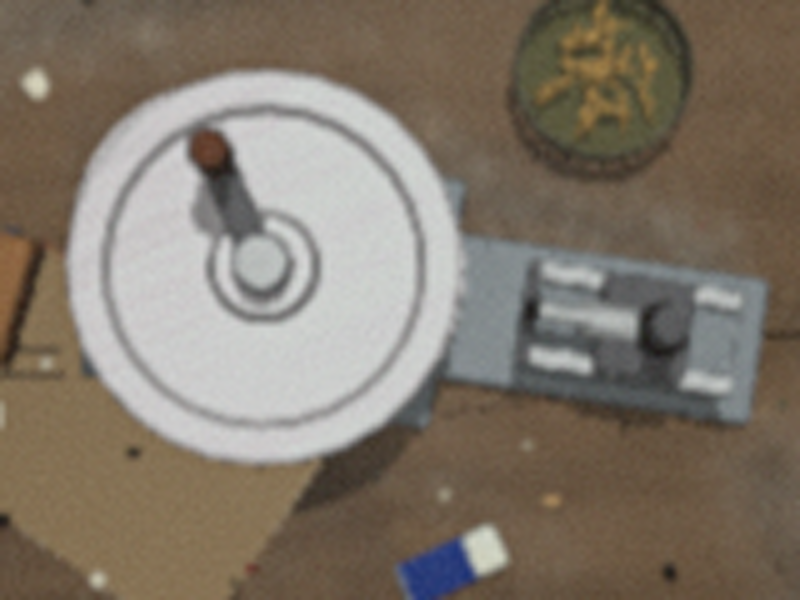

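View pics/s1.png

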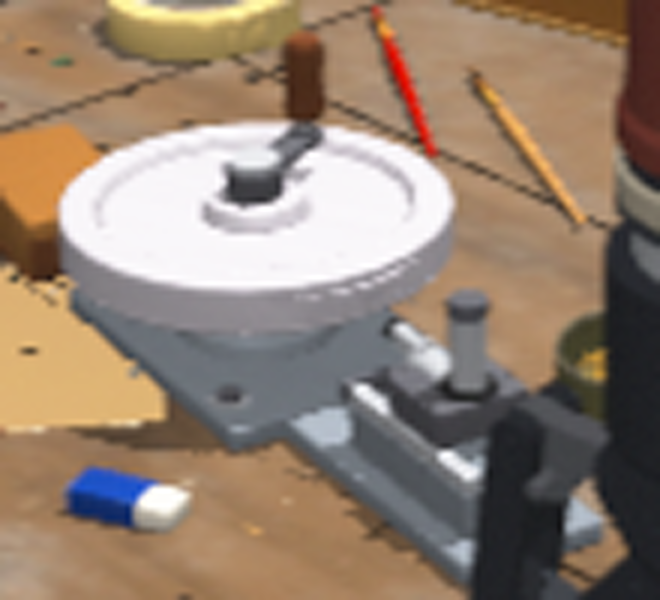

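The crops give these full-image positions:
- **Knob top:** (281.6,219.3) in the top view, (315.2,231.3) in the scene view.
- **Post cap:** (372.6,255.0) in the top view, (342.6,274.5) in the scene view.
- **Pulley disc:** centre about (293,243) in the top view.

```bash
cat > h.py <<'E'
import numpy as np, cv2
from bench import manip, imaging
def ray(n,u,v):
    c=imaging.calibration(n); T=np.array(c["cam_to_world"]); f=240/np.tan(np.radians(c["fovy"])/2)
    d=T[:3,:3]@np.array([(u-c["cx"])/f,(v-c["cy"])/f,1]); return T[:3,3],d/np.linalg.norm(d)
def plane(n,u,v,z):
    o,d=ray(n,u,v); return o+d*(z-o[2])/d[2]
def tri(a,b):
    A=np.zeros((3,3));B=np.zeros(3); L=[ray("top",*a),ray("scene",*b)]
    for o,d in L:
        P=np.eye(3)-np.outer(d,d);A+=P;B+=P@o
    p=np.linalg.solve(A,B); return p,[np.linalg.norm(np.cross(p-o,d)) for o,d in L]
E
python3 - <<'E'
from h import *
np.set_printoptions(precision=4,suppress=True)
print("knobtop",tri((281.6,219.3),(315.2,231.5)),plane("top",281.6,219.3,.136))
print("cap",tri((372.6,255),(342.6,274.5)),plane("top",372.6,255,.102))
im=cv2.imread("pics/top0.png");m=cv2.inRange(cv2.cvtColor(im,cv2.COLOR_BGR2HSV),(0,0,165),(180,40,255))
m[:,:245]=0;m[:,340:]=0;m[:190]=0;m[295:]=0
c=max(cv2.findContours(m,0,1)[0],key=cv2.contourArea);c=cv2.convexHull(c);e=cv2.fitEllipse(c);print(e)
P=np.array([plane("top",*q[0],.075) for q in c]);
A=np.c_[2*P[:,:2],np.ones(len(P))];s=np.linalg.lstsq(A,(P[:,:2]**2).sum(1),rcond=None)[0];ctr=s[:2];print("pulley",ctr,np.sqrt(s[2]+ctr@ctr))
k=plane("top",281.6,219.3,.136)[:2];q=plane("top",372.6,255,.102)[:2]
print("rk",np.linalg.norm(k-ctr),"dpost",np.linalg.norm(q-ctr),"dir -y",np.degrees(np.arctan2(*(q-ctr)[::-1])),"knob ang",np.degrees(np.arctan2(*(k-ctr)[::-1])))
# base edges direction at z=.012 
for a,b in [((452,380),(740,420)),((470,238),(765,282))]:
    A,B=[plane("top",240+(x+.5)/5-.5,190+(y+.5)/5-.5,.012) for x,y in(a,b)];print("edge",np.degrees(np.arctan2(*(B-A)[:2][::-1])))
print("tip tool x axis", manip.sense()["orientation"])
for n,u,v in (("tin",360,205),("eraser",331,302),("cork",221,245)): print(n,plane("top",u,v,.03))
E
```

```text
knobtop (array([0.5834, 0.0834, 0.1342]), [np.float64(0.0010031690855355803), np.float64(0.0010031690855353962)]) [0.5824 0.0839 0.136 ]
cap (array([ 0.5062, -0.1145,  0.1001]), [np.float64(0.0024184384619101076), np.float64(0.002418438461910181)]) [ 0.5042 -0.1128  0.102 ]
((292.213134765625, 242.7056884765625), (77.38373565673828, 78.49472045898438), 101.32294464111328)
pulley [0.5375 0.0656] 0.08837782557478802
rk 0.04840298711700421 dpost 0.1814933704778122 dir -y -100.5850876857334 knob ang 22.119422420530345
edge -98.87432820708781
edge -99.54804484304277
tip tool x axis [ 0.9903  0.1389 -0.     -0.0011]
tin [ 0.6276 -0.0932  0.03  ]
eraser [ 0.4009 -0.0202  0.03  ]
cork [0.5383 0.2366 0.03  ]
```

The post stands at about (0.505,-0.113), the spindle at (0.537,0.066), and the stand's -y points along about -100°. I'll move behind the post at height, close the fingers and turn the tool's x along the push direction.

```bash

python3 -m jog '[[0.0274,-0.0216,0,0],[0.0274,-0.0216,0,0],[0.0274,-0.0216,0,0],[0.0274,-0.0216,0,0],[0.0274,-0.0216,0,0],[0.0274,-0.0216,0,0],[0.0274,-0.0216,0,0],[0.0274,-0.0216,0,0]]' 0 20 >/dev/null
python3 -m jog '[[0.0274,-0.0216,0,0],[0.0274,-0.0216,0,0],[0.0274,-0.0216,0,0],[0.0274,-0.0216,0,0],[0.0274,-0.0216,0,0],[0.0274,-0.0216,0,0],[0.0274,-0.0216,0,0],[0.0274,-0.0216,0,0]]'
python3 -m jog '[[0,0,0,-0.124],[0,0,0,-0.124],[0,0,0,-0.124],[0,0,0,-0.124],[0,0,0,-0.124],[0,0,0,-0.124],[0,0,0,-0.124],[0,0,0,-0.124]]' >/dev/null
python3 -m jog '[[0,0,0,-0.124],[0,0,0,0],[0,0,0,0]]'
```

```text
time_s: 1.43
tcp_pos: [0.4988, -0.1462, 0.2167]
orientation: [0.99, 0.139, -0.0, -0.0]
ft_force: [-0.1, -0.7, -0.3]
finger_gap: -0.0002
gripper_force: 0.0
time_s: 2.35
tcp_pos: [0.4981, -0.1478, 0.2166]
orientation: [0.768, 0.641, -0.0, -0.0]
ft_force: [-0.7, 0.3, 0.5]
finger_gap: 0.0003
gripper_force: 0.0
```

```bash

python3 -m jog '[[0,0,0.03,0],[0,0,0.03,0],[0,0,0.03,0],[0,0,0.02,0],[0,0,0.0166,0],[0,0,0,0],[0,0,0,0]]'
python3 -m jog '[[0.003,0,0,0],[0.003,0,0,0],[0.002,0,0,0],[0.002,0,0,0]]' | grep -E 'tcp|ft'
python3 - <<'E'
from h import *
im=imaging.get_image("scene");cv2.imwrite("pics/s2.png",cv2.resize(im[215:335,265:425],None,fx=4,fy=4,interpolation=cv2.INTER_CUBIC))
E
```

```text
time_s: 2.93
tcp_pos: [0.4973, -0.1475, 0.0895]
orientation: [0.767, 0.642, -0.001, -0.001]
ft_force: [0.2, -1.0, 0.2]
finger_gap: -0.0001
gripper_force: 0.0
tcp_pos: [0.5012, -0.1382, 0.0919]
ft_force: [-0.5, 0.6, 0.5]
```

View pics/s2.png

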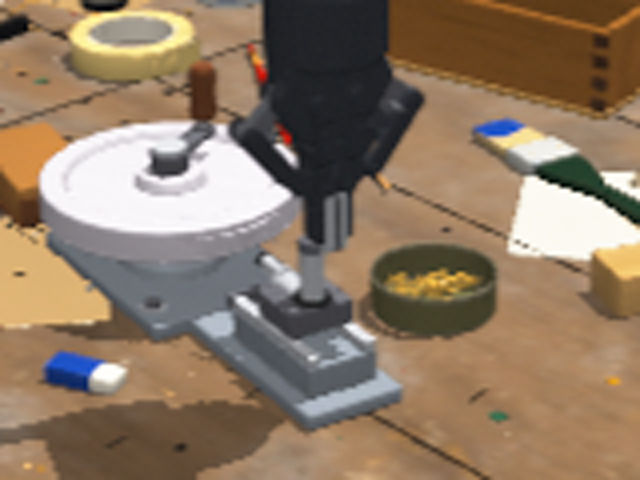

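The crop shows the post at (313,270) and the fingertips near (335,247), which puts them close to the cap. I'll check the geometry by projecting the tip.

```bash
cat >> h.py <<'E'
def proj(n,p):
    c=imaging.calibration(n); T=np.linalg.inv(np.array(c["cam_to_world"])); f=240/np.tan(np.radians(c["fovy"])/2)
    q=T[:3,:3]@np.array(p)+T[:3,3]; return np.round([c["cx"]+f*q[0]/q[2],c["cy"]+f*q[1]/q[2]],1)
E
python3 - <<'E'
from h import *
s=manip.sense();p=s["tcp_pos"];print(np.round(p,4))
for dz in(0,-.017,.05): 
    q=proj("scene",[p[0],p[1],p[2]+dz]); print(dz,q,(q-[265,215])*4)
for z in(.102,.062):
    q=proj("scene",[.505,-.1135,z]);print(q,(q-[265,215])*4)
im=imaging.get_image("top");cv2.imwrite("pics/t2.png",cv2.resize(im[190:310,300:460],None,fx=4,fy=4,interpolation=cv2.INTER_CUBIC))
E
```

```text
[ 0.501  -0.1378  0.0916]
0 [346.4 281.5] [325.6 266. ]
-0.017 [346.4 287.7] [325.6 290.8]
0.05 [346.2 263. ] [324.8 192. ]
[341.  273.9] [304.  235.6]
[341.2 288.3] [304.8 293.2]
```

View pics/t2.png

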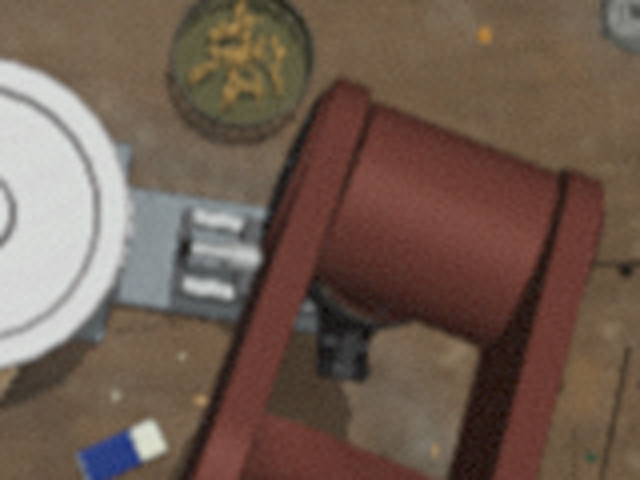

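The finger end and the post overlap in the scene view, and the wrist hides them in the top view. I'll let the force reading decide and push in small steps.

```bash

for i in 1; do
python3 -m jog '[[0.001,0,0,0],[0.001,0,0,0]]' | grep -E 'tcp|ft'
python3 -m jog '[[0.001,0,0,0],[0.001,0,0,0]]' | grep -E 'tcp|ft'
python3 -m jog '[[0.001,0,0,0],[0.001,0,0,0]]' | grep -E 'tcp|ft'
python3 -m jog '[[0.001,0,0,0],[0.001,0,0,0]]' | grep -E 'tcp|ft'
python3 -m jog '[[0.001,0,0,0],[0.001,0,0,0]]' | grep -E 'tcp|ft'
done
```

```text
tcp_pos: [0.5006, -0.1361, 0.0907]
ft_force: [-0.4, 0.5, 0.1]
tcp_pos: [0.5008, -0.1341, 0.0905]
ft_force: [0.8, 0.6, 0.7]
tcp_pos: [0.5012, -0.1321, 0.0904]
ft_force: [0.1, -0.2, 0.6]
tcp_pos: [0.5015, -0.1301, 0.0904]
ft_force: [0.0, -0.4, 0.6]
tcp_pos: [0.5019, -0.1282, 0.0905]
ft_force: [0.2, 0.8, 0.3]
```

```bash

python3 -m jog '[[0.001,0,0,0],[0.001,0,0,0]]' | grep -E 'tcp|ft'
python3 -m jog '[[0.001,0,0,0],[0.001,0,0,0]]' | grep -E 'tcp|ft'
python3 -m jog '[[0.001,0,0,0],[0.001,0,0,0]]' | grep -E 'tcp|ft'
python3 - <<'E'
from h import *
im=imaging.get_image("scene");cv2.imwrite("pics/s3.png",cv2.resize(im[245:305,315:375],None,fx=9,fy=9,interpolation=cv2.INTER_CUBIC))
p=manip.sense()["tcp_pos"]
for dz in(0,-.017,.05): print((proj("scene",[p[0],p[1],p[2]+dz])-[315,245])*9)
for y in(-.1135,): print([(proj("scene",[.505,y,z])-[315,245])*9 for z in(.062,.102)])
E
```

```text
tcp_pos: [0.5023, -0.1262, 0.0905]
ft_force: [-0.5, -0.5, -0.4]
tcp_pos: [0.5026, -0.1243, 0.0905]
ft_force: [0.7, 0.6, 0.4]
tcp_pos: [0.503, -0.1223, 0.0905]
ft_force: [0.4, -0.2, -0.3]
[249.3 310.5]
[250.2 366.3]
[247.5 144.9]
[array([235.8, 389.7]), array([234. , 260.1])]
```

View pics/s3.png

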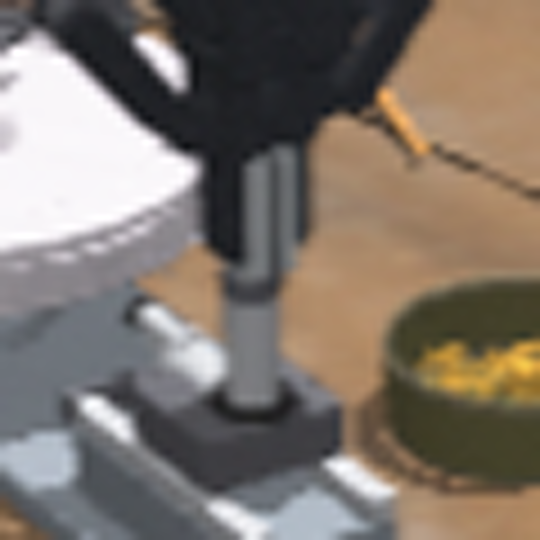

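```bash
python3 - <<'E'
from h import *
from scipy.spatial.transform import Rotation as R
s=manip.sense()
p0=np.array([.172,-.6005,.2165]);M=R.from_quat([.9903,.1389,0,-.0011]).as_matrix()
f=480
for y in(-.0427,-.057,.0427,.057):
    for z in(.017,.004,-.013): print(y,z,proj("scene",p0+M@[0,y,z]))
im=cv2.imread("pics/scene0.png")[280:400,330:460];cv2.imwrite("pics/g0.png",cv2.resize(im,None,fx=5,fy=5,interpolation=cv2.INTER_CUBIC))
E
```

```text
-0.0427 0.017 [364.8 381.5]
-0.0427 0.004 [364.8 374.4]
-0.0427 -0.013 [364.9 365. ]
-0.057 0.017 [356.7 378.5]
-0.057 0.004 [356.7 371.4]
-0.057 -0.013 [356.7 362. ]
0.0427 0.017 [416.3 401.1]
0.0427 0.004 [416.6 393.8]
0.0427 -0.013 [417.2 384. ]
0.057 0.017 [425.4 404.6]
0.057 0.004 [425.9 397.2]
0.057 -0.013 [426.5 387.4]
```

View pics/g0.png

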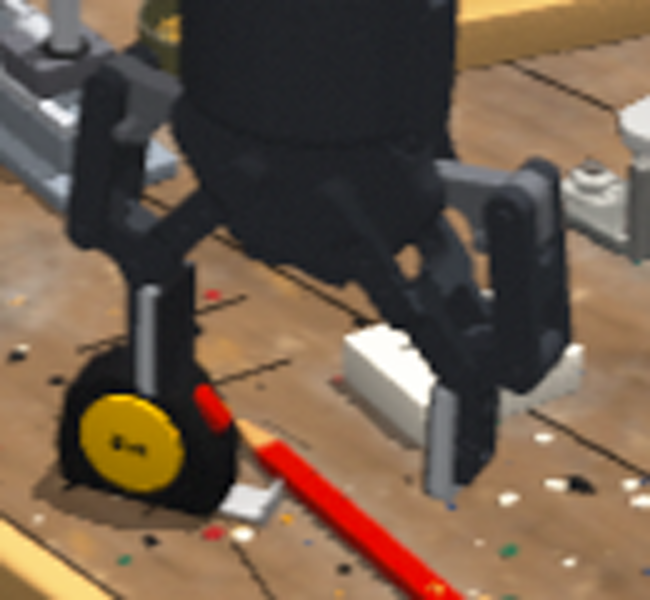

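In g0 the open pads end at about (360,359) and (418,379), roughly 15 px above where the stated geometry puts them. So the fingertips stand about 27 mm higher than the nominal TCP offset implies, which fits the lack of contact. I'll check this in the top view as well, with a wrist part as reference.

```bash
python3 - <<'E'
from h import *
p=np.array([.501,-.1378,.0916]);y=np.array([.985,-.174,0])
for z in (.05,.08,.11): print([(proj("top",p+y*k+[0,0,z])-[300,190])*4 for k in(-.04,-.055)])
im=cv2.imread("pics/t2.png")
m=cv2.inRange(im,(0,0,0),(60,60,60))[300:400,300:400];ys,xs=np.nonzero(m);print(xs.min()+300,xs.max()+300,ys.max()+300)
E
python3 -m jog '[[-0.008,0,0,0],[-0.008,0,0,0],[-0.008,0,0,0],[-0.006,0,0,0],[0,0,0,0]]' | grep -E 'tcp|ft'
python3 -m jog '[[0,0,0.004,0],[0,0,0.004,0],[0,0,0.002,0]]' | grep -E 'tcp|ft'
python3 -m jog '[[0,0,0.002,0],[0,0,0.002,0],[0,0,0.002,0]]' | grep -E 'tcp|ft'
python3 - <<'E'
from h import *
im=imaging.get_image("scene");cv2.imwrite("pics/s4.png",im)
c=im[245:305,315:375];m=cv2.inRange(c,(0,0,0),(70,70,70))
for r in range(0,60,3): print(''.join('#' if v else '.' for v in m[r]))
p=manip.sense()["tcp_pos"];print([proj("scene",[p[0],p[1],p[2]+dz])-[315,245] for dz in(0,.0135,-.017)])
E
```

```text
[array([334. , 335.2]), array([330. , 363.6])]
[array([340.8, 334. ]), array([336.4, 362.8])]
[array([348. , 332.4]), array([343.6, 362.4])]
311 399 380
tcp_pos: [0.4976, -0.1536, 0.0906]
ft_force: [-0.3, -0.0, -0.7]
tcp_pos: [0.4971, -0.1515, 0.0796]
ft_force: [0.3, -0.7, -0.8]
tcp_pos: [0.4977, -0.1516, 0.0742]
ft_force: [-0.4, 0.0, 0.0]
...................#################################........
...................##############################.#.#######.
....................#####################################...
..................###..################################.....
...........#.######.......###########################.......
..............#######.....##########################........
.................#######...#######################..........
...................#############################............
......................####################..................
..........................###########...#...................
.............................#####......#...................
...............#............######...#..#........###########
.............................#####...#..#...################
...............................###...........##.............
...........................................##...............
................#......#####..###..........#######..........
................#####.........########......################
...................##############...............############
........................#...................................
............................................................
[array([34.1, 45.4]), array([34.1, 40.5]), array([34.2, 51.6])]
```

The top view confirms the lateral position, so only the height is off: the shut tips sit about 13 mm above the reported TCP. I'll go on down to tips at about 0.072 and push.

```bash

python3 -m jog '[[0,0,0.004,0],[0,0,0.004,0],[0,0,0.003,0],[0,0,0.003,0],[0,0,0.0015,0],[0,0,0,0]]' | grep -E 'tcp|ft'
python3 -m jog '[[0.003,0,0,0],[0.003,0,0,0],[0.002,0,0,0],[0.002,0,0,0],[0,0,0,0]]' | grep -E 'tcp|ft'
python3 -m jog '[[0.002,0,0,0],[0.002,0,0,0]]' | grep -E 'tcp|ft'
python3 -m jog '[[0.001,0,0,0],[0.001,0,0,0]]' | grep -E 'tcp|ft'
python3 -m jog '[[0.001,0,0,0],[0.001,0,0,0]]' | grep -E 'tcp|ft'
python3 -m jog '[[0.001,0,0,0],[0.001,0,0,0]]' | grep -E 'tcp|ft'
```

```text
tcp_pos: [0.4972, -0.1517, 0.0584]
ft_force: [-0.1, -0.1, 0.4]
tcp_pos: [0.4996, -0.1416, 0.0592]
ft_force: [0.4, -0.1, -0.4]
tcp_pos: [0.5002, -0.138, 0.0591]
ft_force: [0.7, -0.7, -0.2]
tcp_pos: [0.5005, -0.136, 0.059]
ft_force: [0.2, -0.6, 0.6]
tcp_pos: [0.5008, -0.1348, 0.0591]
ft_force: [-1.4, -3.9, -0.8]
tcp_pos: [0.5009, -0.1341, 0.0591]
ft_force: [-2.7, -9.1, -0.6]
```

```bash

python3 -m jog '[[0.001,0,0,0],[0.001,0,0,0],[0.001,0,0,0],[0.001,0,0,0]]' | grep -E 'tcp|ft'
python3 -m jog '[[0.0015,0,0,0],[0.0015,0,0,0],[0.0015,0,0,0],[0.0015,0,0,0]]' | grep -E 'tcp|ft'
python3 -m jog '[[0.0015,0,0,0],[0.0015,0,0,0],[0.0015,0,0,0],[0.0015,0,0,0]]' | grep -E 'tcp|ft'
python3 -m jog '[[0.001,0,0,0],[0.001,0,0,0]]' | grep -E 'tcp|ft'
```

```text
tcp_pos: [0.5014, -0.1314, 0.0592]
ft_force: [-2.2, -8.8, 0.4]
tcp_pos: [0.5025, -0.1255, 0.0592]
ft_force: [-3.3, -9.7, -0.6]
tcp_pos: [0.5035, -0.1196, 0.0592]
ft_force: [-2.5, -9.7, 0.6]
tcp_pos: [0.5038, -0.1175, 0.0591]
ft_force: [-3.0, -10.0, -0.2]
```

```bash

python3 -m jog '[[0.001,0,0,0],[0.001,0,0,0]]' | grep -E 'tcp|ft'
python3 -m jog '[[0.001,0,0,0],[0.001,0,0,0]]' | grep -E 'tcp|ft'
python3 -m jog '[[0.001,0,0,0],[0.001,0,0,0]]' | grep -E 'tcp|ft'
python3 -m jog '[[0.0005,0,0,0],[0.0005,0,0,0]]' | grep -E 'tcp|ft'
```

```text
tcp_pos: [0.5041, -0.1156, 0.0592]
ft_force: [-2.7, -8.9, -1.0]
tcp_pos: [0.5045, -0.1136, 0.0591]
ft_force: [-3.0, -10.6, 0.4]
tcp_pos: [0.5048, -0.1117, 0.0591]
ft_force: [-2.6, -10.3, -0.0]
tcp_pos: [0.505, -0.1106, 0.0591]
ft_force: [-1.8, -9.1, 0.4]
```

```bash

python3 -m jog '[[0.0005,0,0,0],[0.0005,0,0,0]]' | grep -E 'tcp|ft'
python3 -m jog '[[0.0005,0,0,0],[0.0005,0,0,0]]' | grep -E 'tcp|ft'
```

```text
tcp_pos: [0.5052, -0.1097, 0.0591]
ft_force: [-0.9, -10.1, 0.5]
tcp_pos: [0.5054, -0.1087, 0.0591]
ft_force: [-3.1, -10.3, 0.5]
```

```bash

python3 -m jog '[[0.0005,0,0,0],[0.0005,0,0,0]]' | grep -E 'tcp|ft'
python3 -m jog '[[0.0005,0,0,0],[0.0005,0,0,0]]' | grep -E 'tcp|ft'
python3 -m jog '[[0.0005,0,0,0],[0.0005,0,0,0]]' | grep -E 'tcp|ft'
```

```text
tcp_pos: [0.5055, -0.1077, 0.0591]
ft_force: [-2.7, -9.3, -0.4]
tcp_pos: [0.5057, -0.1068, 0.0592]
ft_force: [-3.2, -10.2, -0.5]
tcp_pos: [0.5058, -0.1061, 0.0592]
ft_force: [-3.3, -11.6, 0.1]
```

```bash

python3 -m jog '[[0.0005,0,0,0],[0,0,0,0]]' | grep -E 'tcp|ft'
python3 -m jog '[[0.0005,0,0,0],[0,0,0,0]]' | grep -E 'tcp|ft'
```

```text
tcp_pos: [0.5058, -0.1057, 0.0591]
ft_force: [-3.8, -11.2, -0.3]
tcp_pos: [0.5059, -0.1055, 0.0592]
ft_force: [-3.0, -12.1, -0.3]
```

```bash

python3 -m jog '[[0.0005,0,0,0],[0,0,0,0]]' | grep -E 'tcp|ft'
python3 -m jog '[[0.0005,0,0,0],[0,0,0,0]]' | grep -E 'tcp|ft'
python3 -m jog '[[0.0005,0,0,0],[0,0,0,0]]' | grep -E 'tcp|ft'
```

```text
tcp_pos: [0.5059, -0.1053, 0.0592]
ft_force: [-3.7, -13.5, -0.9]
tcp_pos: [0.506, -0.1052, 0.0592]
ft_force: [-3.5, -13.2, -0.4]
tcp_pos: [0.506, -0.105, 0.0592]
ft_force: [-4.3, -14.7, -0.3]
```

```bash

python3 -m jog '[[0.001,0,0,0],[0,0,0,0]]' | grep -E 'tcp|ft'
python3 -m jog '[[0.001,0,0,0],[0,0,0,0]]' | grep -E 'tcp|ft'
python3 -m jog '[[0.0005,0,0,0],[0,0,0,0]]' | grep -E 'time|tcp|ft'
```

```text
tcp_pos: [0.5061, -0.1048, 0.0593]
ft_force: [-5.0, -17.6, -0.4]
tcp_pos: [0.5061, -0.1045, 0.0593]
ft_force: [-4.9, -19.4, -0.1]
time_s: 11.3
tcp_pos: [0.5062, -0.1044, 0.0593]
ft_force: [-5.4, -20.5, 0.5]
```

Force has climbed to 21 N with no more travel, so the carriage is home. The spindle estimate from this contact, (0.537,0.065), matches the image. Now I'll back off, rise, open the fingers and turn the tool to world axes.

```bash

python3 -m jog '[[-0.003,0,0,0],[-0.005,0,0,0],[-0.008,0,0,0],[0,0,-0.03,0],[0,0,-0.035,0],[0,0,-0.035,0],[0,0,0,0]]' 0.055 | grep -E 'tcp|ft'
python3 -m jog '[[0,0,0,0.1245],[0,0,0,0.1245],[0,0,0,0.1245],[0,0,0,0.1245],[0,0,0,0.1245],[0,0,0,0.1245],[0,0,0,0.1245],[0,0,0,0.1245]]' |grep -E 'tcp|ori'
python3 -m jog '[[0,0,0,0.1245],[0,0,0,0.1245],[0,0,0,0.1245],[0,0,0,0.0215],[0,0,0,0],[0,0,0,0]]'
python3 - <<'E'
from h import *
im=imaging.get_image("top");cv2.imwrite("pics/t3.png",im)
im2=imaging.get_image("scene");cv2.imwrite("pics/s5.png",im2)
E
```

```text
tcp_pos: [0.5105, -0.1153, 0.1675]
ft_force: [1.0, -0.1, 0.8]
tcp_pos: [0.505, -0.1132, 0.1591]
orientation: [0.981, 0.195, 0.001, -0.0]
time_s: 13.05
tcp_pos: [0.5047, -0.1134, 0.159]
orientation: [1.0, 0.003, 0.0, -0.0]
ft_force: [-0.9, -0.4, 0.4]
finger_gap: 0.0548
gripper_force: 0.0
```

```bash

python3 -m jog '[[0.0132,-0.0329,0,0],[0.0132,-0.0329,0,0],[0.0132,-0.0329,0,0],[0.0132,-0.0329,0,0],[0.0132,-0.0329,0,0],[0.0132,-0.0329,0,0],[0,0,0.015,0],[0,0,0,0]]' | grep -E 'tcp|ft'
python3 - <<'E'
from h import *
im=imaging.get_image("scene");cv2.imwrite("pics/s6.png",cv2.resize(im[180:300,255:395],None,fx=5,fy=5,interpolation=cv2.INTER_CUBIC))
E
```

```text
tcp_pos: [0.5818, 0.0861, 0.1418]
ft_force: [-0.7, -0.4, -0.3]
```

View pics/s6.png

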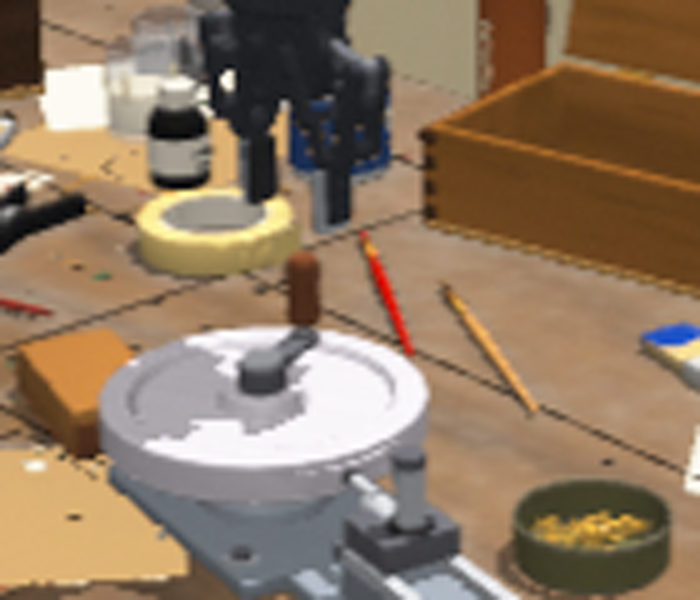

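Open pads straddle the knob in the view: pad ends at (262,200) and (330,230), knob top at (303,255). The feeler tip now sits close to the rim at (350,480). I'll go down and grip lightly.

```bash

python3 -m jog '[[0.001,0.001,0.01,0],[0.001,0.001,0.012,0],[0,0,0.012,0],[0,0,0.012,0],[0,0,0.009,0],[0,0,0,0],[0,0,0,0]]' | grep -E 'tcp|ft'
python3 -m jog '[[0,0,0,0],[0,0,0,0],[0,0,0,0],[0,0,0,0],[0,0,0,0],[0,0,0,0]]' 0 25
```

```text
tcp_pos: [0.584, 0.0819, 0.0877]
ft_force: [0.2, 0.8, -0.5]
time_s: 14.95
tcp_pos: [0.5861, 0.0829, 0.0902]
orientation: [1.0, 0.002, 0.001, -0.001]
ft_force: [-0.2, 3.5, 2.9]
finger_gap: 0.018
gripper_force: 25.2
```

Gripped, with a gap of 18 mm. I'll work out the circle increments in tool axes (5° per row, 6 s a turn).

```bash
python3 - <<'E'
import numpy as np
for k in range(0,72,2):
    r=[]
    for j in (k,k+1):
        p=np.radians(21+92.5+5*j);r.append(f"[{4.362e-3*np.cos(p):.4f},{-4.362e-3*np.sin(p):.4f},0,0]")
    print(21+5*k,','.join(r))
E
```

```text
21 [-0.0017,-0.0040,0,0],[-0.0021,-0.0038,0,0]
31 [-0.0024,-0.0036,0,0],[-0.0027,-0.0034,0,0]
41 [-0.0030,-0.0032,0,0],[-0.0033,-0.0029,0,0]
51 [-0.0035,-0.0026,0,0],[-0.0037,-0.0023,0,0]
61 [-0.0039,-0.0019,0,0],[-0.0041,-0.0016,0,0]
71 [-0.0042,-0.0012,0,0],[-0.0043,-0.0009,0,0]
81 [-0.0043,-0.0005,0,0],[-0.0044,-0.0001,0,0]
91 [-0.0044,0.0003,0,0],[-0.0043,0.0006,0,0]
101 [-0.0042,0.0010,0,0],[-0.0041,0.0014,0,0]
111 [-0.0040,0.0017,0,0],[-0.0038,0.0021,0,0]
121 [-0.0036,0.0024,0,0],[-0.0034,0.0027,0,0]
131 [-0.0032,0.0030,0,0],[-0.0029,0.0033,0,0]
141 [-0.0026,0.0035,0,0],[-0.0023,0.0037,0,0]
151 [-0.0019,0.0039,0,0],[-0.0016,0.0041,0,0]
161 [-0.0012,0.0042,0,0],[-0.0009,0.0043,0,0]
171 [-0.0005,0.0043,0,0],[-0.0001,0.0044,0,0]
181 [0.0003,0.0044,0,0],[0.0006,0.0043,0,0]
191 [0.0010,0.0042,0,0],[0.0014,0.0041,0,0]
201 [0.0017,0.0040,0,0],[0.0021,0.0038,0,0]
211 [0.0024,0.0036,0,0],[0.0027,0.0034,0,0]
221 [0.0030,0.0032,0,0],[0.0033,0.0029,0,0]
231 [0.0035,0.0026,0,0],[0.0037,0.0023,0,0]
241 [0.0039,0.0019,0,0],[0.0041,0.0016,0,0]
251 [0.0042,0.0012,0,0],[0.0043,0.0009,0,0]
261 [0.0043,0.0005,0,0],[0.0044,0.0001,0,0]
271 [0.0044,-0.0003,0,0],[0.0043,-0.0006,0,0]
281 [0.0042,-0.0010,0,0],[0.0041,-0.0014,0,0]
291 [0.0040,-0.0017,0,0],[0.0038,-0.0021,0,0]
301 [0.0036,-0.0024,0,0],[0.0034,-0.0027,0,0]
311 [0.0032,-0.0030,0,0],[0.0029,-0.0033,0,0]
321 [0.0026,-0.0035,0,0],[0.0023,-0.0037,0,0]
331 [0.0019,-0.0039,0,0],[0.0016,-0.0041,0,0]
341 [0.0012,-0.0042,0,0],[0.0009,-0.0043,0,0]
351 [0.0005,-0.0043,0,0],[0.0001,-0.0044,0,0]
361 [-0.0003,-0.0044,0,0],[-0.0006,-0.0043,0,0]
371 [-0.0010,-0.0042,0,0],[-0.0014,-0.0041,0,0]
```

```bash

(python3 -m jog '[[-0.0017,-0.0040,0,0],[-0.0021,-0.0038,0,0]]'
python3 -m jog '[[-0.0024,-0.0036,0,0],[-0.0027,-0.0034,0,0]]'
python3 -m jog '[[-0.0030,-0.0032,0,0],[-0.0033,-0.0029,0,0]]') | tee -a log.txt | grep -E 'tcp|ft|gap'
```

```text
tcp_pos: [0.5837, 0.0883, 0.0903]
ft_force: [4.8, -3.6, 2.0]
finger_gap: 0.018
tcp_pos: [0.5783, 0.0964, 0.0902]
ft_force: [3.8, -0.2, 2.9]
finger_gap: 0.0183
tcp_pos: [0.571, 0.1037, 0.0902]
ft_force: [3.3, 1.8, 4.1]
finger_gap: 0.0183
```

```bash
cat > an.py <<'E'
import re,numpy as np
t=open('log.txt').read()
T=[float(x) for x in re.findall(r'time_s: ([\d.]+)',t)]
V=lambda k:np.array([[float(a) for a in x.split(',')] for x in re.findall(k+r': \[(.*?)\]',t)])
P=V('tcp_pos');F=V('ft_force')
A=np.c_[2*P[:,:2],np.ones(len(P))];s=np.linalg.lstsq(A,(P[:,:2]**2).sum(1),rcond=None)[0];c=s[:2]
print("centre",c.round(4),"r",np.sqrt(s[2]+c@c).round(4))
c0=np.array([.538,.0655]) if len(P)<20 else c
th=np.arctan2(P[:,1]-c0[1],P[:,0]-c0[0])
ft=-F[:,0]*np.sin(th)+F[:,1]*np.cos(th);fr=F[:,0]*np.cos(th)+F[:,1]*np.sin(th)
for i in range(len(P)):print(T[i],(np.degrees(th[i])%360).round(1),"tan %.1f rad %.1f z %.1f"%(ft[i],fr[i],F[i,2]))
E
(python3 -m jog '[[-0.0035,-0.0026,0,0],[-0.0037,-0.0023,0,0]]'
python3 -m jog '[[-0.0039,-0.0019,0,0],[-0.0041,-0.0016,0,0]]'
python3 -m jog '[[-0.0042,-0.0012,0,0],[-0.0043,-0.0009,0,0]]'
python3 -m jog '[[-0.0043,-0.0005,0,0],[-0.0044,-0.0001,0,0]]'
python3 -m jog '[[-0.0044,0.0003,0,0],[-0.0043,0.0006,0,0]]'
python3 -m jog '[[-0.0042,0.0010,0,0],[-0.0041,0.0014,0,0]]'
python3 -m jog '[[-0.0040,0.0017,0,0],[-0.0038,0.0021,0,0]]') >> log.txt; python3 an.py
```

```text
centre [0.5394 0.0648] r 0.0501
15.12 26.5 tan -5.4 rad 2.7 z 2.0
15.28 37.5 tan -2.5 rad 2.9 z 2.9
15.45 49.2 tan -1.3 rad 3.5 z 4.1
15.62 59.7 tan -2.4 rad 3.7 z 5.7
15.78 70.0 tan -2.2 rad 2.2 z 6.6
15.95 80.4 tan -1.8 rad 2.4 z 6.5
16.12 90.7 tan -2.1 rad 1.8 z 7.3
16.28 101.0 tan -2.3 rad 0.5 z 6.8
16.45 111.1 tan -2.4 rad -0.3 z 8.6
16.62 121.3 tan -2.7 rad -0.4 z 6.6
```

```bash

(python3 -m jog '[[-0.0036,0.0024,0,0],[-0.0034,0.0027,0,0]]'
python3 -m jog '[[-0.0032,0.0030,0,0],[-0.0029,0.0033,0,0]]'
python3 -m jog '[[-0.0026,0.0035,0,0],[-0.0023,0.0037,0,0]]'
python3 -m jog '[[-0.0019,0.0039,0,0],[-0.0016,0.0041,0,0]]'
python3 -m jog '[[-0.0012,0.0042,0,0],[-0.0009,0.0043,0,0]]'
python3 -m jog '[[-0.0005,0.0043,0,0],[-0.0001,0.0044,0,0]]'
python3 -m jog '[[0.0003,0.0044,0,0],[0.0006,0.0043,0,0]]'
python3 -m jog '[[0.0010,0.0042,0,0],[0.0014,0.0041,0,0]]') >> log.txt; python3 an.py | tail -8; tail -3 log.txt
```

```text
16.78 131.4 tan -2.1 rad -1.1 z 6.8
16.95 141.7 tan -0.3 rad -1.9 z 7.1
17.12 151.9 tan -1.6 rad -3.7 z 6.3
17.28 162.0 tan -2.1 rad -1.6 z 7.0
17.45 172.2 tan -1.9 rad -4.1 z 6.7
17.62 182.2 tan -2.0 rad -4.0 z 6.3
17.78 192.3 tan -2.4 rad -5.1 z 5.5
17.95 202.2 tan -2.5 rad -5.0 z 6.4
ft_force: [3.7, 4.2, 6.4]
finger_gap: 0.0183
gripper_force: 25.5
```

```bash

(python3 -m jog '[[0.0017,0.0040,0,0],[0.0021,0.0038,0,0]]'
python3 -m jog '[[0.0024,0.0036,0,0],[0.0027,0.0034,0,0]]'
python3 -m jog '[[0.0030,0.0032,0,0],[0.0033,0.0029,0,0]]'
python3 -m jog '[[0.0035,0.0026,0,0],[0.0037,0.0023,0,0]]'
python3 -m jog '[[0.0039,0.0019,0,0],[0.0041,0.0016,0,0]]'
python3 -m jog '[[0.0042,0.0012,0,0],[0.0043,0.0009,0,0]]'
python3 -m jog '[[0.0043,0.0005,0,0],[0.0044,0.0001,0,0]]'
python3 -m jog '[[0.0044,-0.0003,0,0],[0.0043,-0.0006,0,0]]') >> log.txt; python3 an.py | tail -8; tail -3 log.txt
```

```text
18.12 210.5 tan -3.2 rad -4.3 z 7.5
18.28 218.5 tan -7.4 rad -4.8 z 12.2
18.45 226.7 tan -9.9 rad -3.5 z 15.2
18.62 235.7 tan -10.2 rad -2.6 z 18.0
18.78 245.8 tan -8.9 rad -1.4 z 15.8
18.95 257.3 tan -4.0 rad -2.3 z 13.3
19.12 268.8 tan -2.3 rad -1.6 z 11.2
19.28 278.8 tan -2.2 rad -0.0 z 11.8
ft_force: [-2.2, -0.3, 11.8]
finger_gap: 0.0181
gripper_force: 26.0
```

```bash

(python3 -m jog '[[0.0042,-0.0010,0,0],[0.0041,-0.0014,0,0]]'
python3 -m jog '[[0.0040,-0.0017,0,0],[0.0038,-0.0021,0,0]]'
python3 -m jog '[[0.0036,-0.0024,0,0],[0.0034,-0.0027,0,0]]'
python3 -m jog '[[0.0032,-0.0030,0,0],[0.0029,-0.0033,0,0]]'
python3 -m jog '[[0.0026,-0.0035,0,0],[0.0023,-0.0037,0,0]]'
python3 -m jog '[[0.0019,-0.0039,0,0],[0.0016,-0.0041,0,0]]'
python3 -m jog '[[0.0012,-0.0042,0,0],[0.0009,-0.0043,0,0]]'
python3 -m jog '[[0.0005,-0.0043,0,0],[0.0001,-0.0044,0,0]]'
python3 -m jog '[[-0.0003,-0.0044,0,0],[-0.0006,-0.0043,0,0]]'
python3 -m jog '[[-0.0010,-0.0042,0,0],[-0.0014,-0.0041,0,0]]') >> log.txt; python3 an.py | sed -n '1p;20,$p'; tail -3 log.txt
```

```text
centre [0.5393 0.065 ] r 0.05
18.12 210.6 tan -3.2 rad -4.3 z 7.5
18.28 218.5 tan -7.4 rad -4.8 z 12.2
18.45 226.7 tan -9.9 rad -3.5 z 15.2
18.62 235.7 tan -10.2 rad -2.6 z 18.0
18.78 245.8 tan -8.8 rad -1.4 z 15.8
18.95 257.4 tan -4.0 rad -2.3 z 13.3
19.12 268.8 tan -2.3 rad -1.6 z 11.2
19.28 278.8 tan -2.2 rad -0.0 z 11.8
19.45 288.7 tan -2.3 rad -0.0 z 10.7
19.62 298.7 tan -1.8 rad 0.3 z 11.0
19.78 308.8 tan -2.7 rad 0.9 z 9.9
19.95 318.8 tan -1.9 rad 1.4 z 9.0
20.12 328.9 tan -1.5 rad 1.8 z 8.5
20.28 339.1 tan -2.6 rad 2.6 z 7.5
20.45 349.3 tan -2.7 rad 3.4 z 6.7
20.62 359.5 tan -2.7 rad 3.8 z 6.2
20.78 9.4 tan -3.9 rad 4.5 z 4.6
20.95 18.7 tan -4.7 rad 4.0 z 4.3
ft_force: [5.3, -3.2, 4.3]
finger_gap: 0.0184
gripper_force: 25.3
```

The full turn shows a small swell near knob angle 20° (about +3 N) and the large one near 235° (about +8 N). I'll sweep back over the large one the other way to cancel any lag or slope bias.

```bash

(python3 -m jog '[[0.0014,0.0041,0,0],[0.0010,0.0042,0,0],[0.0006,0.0043,0,0],[0.0003,0.0044,0,0],[-0.0001,0.0044,0,0],[-0.0005,0.0043,0,0],[-0.0009,0.0043,0,0],[-0.0012,0.0042,0,0]]'
python3 -m jog '[[-0.0016,0.0041,0,0],[-0.0019,0.0039,0,0],[-0.0023,0.0037,0,0],[-0.0026,0.0035,0,0],[-0.0029,0.0033,0,0],[-0.0032,0.0030,0,0],[-0.0034,0.0027,0,0],[-0.0036,0.0024,0,0]]'
python3 -m jog '[[-0.0038,0.0021,0,0],[-0.0040,0.0017,0,0],[-0.0041,0.0014,0,0],[-0.0042,0.0010,0,0],[-0.0043,0.0006,0,0]]'
python3 -m jog '[[-0.0044,0.0003,0,0]]'
python3 -m jog '[[-0.0044,-0.0001,0,0]]'
python3 -m jog '[[-0.0043,-0.0005,0,0]]'
python3 -m jog '[[-0.0043,-0.0009,0,0]]'
python3 -m jog '[[-0.0042,-0.0012,0,0]]'
python3 -m jog '[[-0.0041,-0.0016,0,0]]'
python3 -m jog '[[-0.0039,-0.0019,0,0]]'
python3 -m jog '[[-0.0037,-0.0023,0,0]]'
python3 -m jog '[[-0.0035,-0.0026,0,0]]'
python3 -m jog '[[-0.0033,-0.0029,0,0]]'
python3 -m jog '[[-0.0030,-0.0032,0,0]]'
python3 -m jog '[[-0.0027,-0.0034,0,0]]'
python3 -m jog '[[-0.0024,-0.0036,0,0]]'
python3 -m jog '[[-0.0021,-0.0038,0,0]]'
python3 -m jog '[[-0.0017,-0.0040,0,0]]') >> log.txt; python3 an.py | sed -n '1p;38,$p'; tail -3 log.txt
```

```text
centre [0.5393 0.065 ] r 0.05
21.62 340.9 tan 1.4 rad 2.5 z 6.1
22.28 300.1 tan 1.5 rad 0.3 z 7.9
22.7 275.5 tan 1.8 rad -1.1 z 6.9
22.78 270.4 tan 1.0 rad -2.2 z 7.6
22.87 265.5 tan 1.6 rad -2.0 z 6.7
22.95 260.6 tan 4.1 rad -2.2 z 6.2
23.03 256.7 tan 7.0 rad -2.3 z 2.9
23.12 252.7 tan 7.9 rad -3.4 z 1.8
23.2 248.6 tan 9.0 rad -2.8 z 0.8
23.28 244.4 tan 10.2 rad -3.2 z -0.6
23.37 239.8 tan 11.1 rad -2.4 z -1.3
23.45 235.1 tan 10.7 rad -2.1 z 0.3
23.53 229.9 tan 10.2 rad -2.7 z 1.9
23.62 224.5 tan 7.2 rad -3.2 z 2.4
23.7 218.9 tan 6.7 rad -3.8 z 3.0
23.78 213.2 tan 4.0 rad -4.5 z 4.9
23.87 207.5 tan 2.5 rad -4.1 z 6.0
23.95 202.3 tan 3.1 rad -3.8 z 5.6
ft_force: [4.7, -1.4, 5.6]
finger_gap: 0.0184
gripper_force: 25.4
```

Counter-clockwise the swell centres at about 234.3°, clockwise at about 237°, so its true top is at about 235.7°. I'll come back to it and settle.

```bash

(python3 -m jog '[[0.0017,0.0040,0,0],[0.0021,0.0038,0,0],[0.0024,0.0036,0,0],[0.0027,0.0034,0,0],[0.0030,0.0032,0,0],[0.0033,0.0029,0,0],[0.0035,0.0026,0,0],[0.0037,0.0023,0,0]]'
python3 -m jog '[[0,0,0,0],[0,0,0,0],[0,0,0,0]]'
python3 -m jog '[[0,0,0,0],[0,0,0,0],[0,0,0,0]]'
) >> log.txt; python3 an.py | tail -3; tail -3 log.txt
```

```text
24.62 235.7 tan -10.8 rad -2.1 z 16.7
24.87 239.3 tan -1.1 rad -4.1 z 9.6
25.12 239.3 tan -2.2 rad -3.2 z 9.9
ft_force: [-0.3, 3.9, 9.9]
finger_gap: 0.0181
gripper_force: 25.9
```

```bash

(python3 -m jog '[[-0.0018,-0.0011,0,0],[-0.0014,-0.0008,0,0],[0,0,0,0],[0,0,0,0],[0,0,0,0],[0,0,0,0]]'
python3 -m jog '[[0,0,0,0],[0,0,0,0],[0,0,0,0]]'
) >> log.txt; python3 an.py | tail -2
```

```text
25.62 239.1 tan 6.5 rad -4.3 z 2.6
25.87 239.0 tan 6.3 rad -3.8 z 2.4
```

```bash

(python3 -m jog '[[-0.0015,-0.0009,0,0],[0,0,0,0],[0,0,0,0]]'
python3 -m jog '[[-0.0014,-0.0010,0,0],[0,0,0,0],[0,0,0,0]]'
) >> log.txt; python3 an.py | tail -2
```

```text
26.12 237.9 tan 8.8 rad -4.4 z 1.6
26.37 235.8 tan 7.5 rad -3.6 z 2.2
```

```bash

(python3 -m jog '[[0.0014,0.0009,0,0],[0.0013,0.0008,0,0],[0,0,0,0],[0,0,0,0]]'
) >> log.txt; python3 an.py | tail -1;
python3 -m jog '[[0,0,0,0],[0,0,0,0],[0,0,0,0]]' | grep -E 'tcp|ft'
```

```text
26.7 235.9 tan -0.4 rad -4.1 z 7.8
tcp_pos: [0.5113, 0.0235, 0.0901]
ft_force: [2.6, 2.5, 7.8]
```

At rest at 235.9° with no tangential load. Now I'll release with a small opening and go straight up.

```bash

python3 -m jog '[[0,0,0,0],[0,0,0,0],[0,0,0,0],[0,0,0,0],[0,0,0,0]]' 0.036 | grep -E 'tcp|ft|gap|force'
python3 -m jog '[[0,0,-0.005,0],[0,0,-0.015,0],[0,0,-0.025,0],[0,0,-0.03,0],[0,0,-0.03,0],[0,0,-0.03,0],[0,0,0,0],[0,0,0,0]]'
python3 - <<'E'
from h import *
im=imaging.get_image("scene");cv2.imwrite("pics/s7.png",im)
t=imaging.get_image("top");cv2.imwrite("pics/t7.png",t)
c=cv2.resize(im[195:315,255:375],None,fx=5,fy=5,interpolation=cv2.INTER_CUBIC);cv2.imwrite("pics/s8.png",c)
c=np.array([.538,.0655]);a=np.radians(235.9)
print((proj("scene",[c[0]+.05*np.cos(a),c[1]+.05*np.sin(a),.136])-[255,195])*5)
E
```

```text
tcp_pos: [0.5095, 0.0224, 0.0879]
ft_force: [0.4, 0.5, -0.1]
finger_gap: 0.0359
gripper_force: 0.0
time_s: 28.03
tcp_pos: [0.5127, 0.0221, 0.2271]
orientation: [1.0, 0.002, 0.003, 0.0]
ft_force: [0.2, 0.3, -0.6]
finger_gap: 0.0366
gripper_force: 0.0
[261.5 247.5]
```

View pics/s8.png

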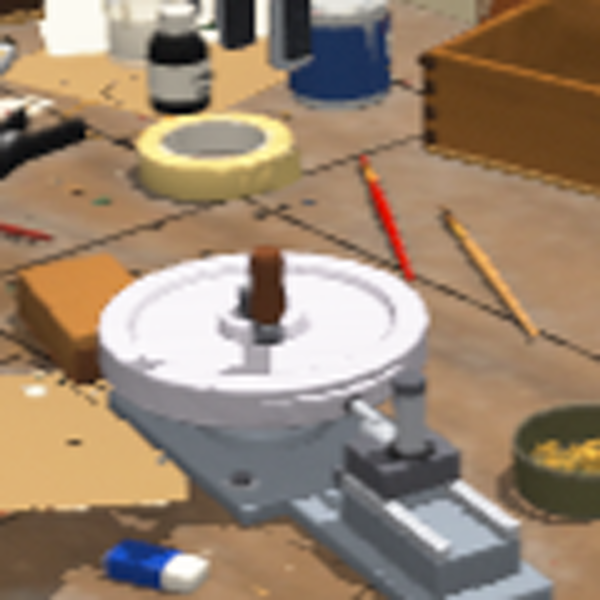

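The knob top is at (266,247) in the crop, 0.9 px right of the prediction. I'll check that offset against the first picture of the knob.

```bash
python3 - <<'E'
from h import *
def knob(f,box):
    im=cv2.imread(f);x0,y0,x1,y1=box;h=cv2.cvtColor(im[y0:y1,x0:x1],cv2.COLOR_BGR2HSV)
    m=cv2.inRange(h,(0,60,20),(14,255,140));n,l,s,c=cv2.connectedComponentsWithStats(m);i=1+s[1:,4].argmax()
    return c[i]+[x0,y0],s[i,4]
a,_=knob("pics/scene0.png",(305,227,327,250));b,_=knob("pics/s7.png",(295,240,320,262));print(a,b)
ta,n1=knob("pics/top0.png",(272,210,292,228));tb,n2=knob("pics/t7.png",(285,235,330,280));print(ta,tb,n1,n2)
for c in ([.538,.0655],[.5373,.0655]):
    for th in (20,22,24,234,236,238,240):
        r=np.radians(th);p=[c[0]+.05*np.cos(r),c[1]+.05*np.sin(r),.118];print(c[0],th,proj("scene",p),proj("top",[*p[:2],.136]))
E
```

```text
[315.59803922 238.5       ] [307.91860465 252.31395349]
[281.57142857 219.67346939] [307.10808511 247.63489362] 49 1175
0.538 20 [315.6 236.9] [282.2 218.1]
0.538 22 [315.1 236.8] [281.4 218.4]
0.538 24 [314.5 236.7] [280.7 218.7]
0.538 234 [306.9 250.8] [309.4 253.1]
0.538 236 [307.6 250.7] [309.9 252.4]
0.538 238 [308.3 250.7] [310.3 251.7]
0.538 240 [308.9 250.6] [310.7 251. ]
0.5373 20 [315.4 236.9] [282.2 218.4]
0.5373 22 [314.9 236.8] [281.4 218.7]
0.5373 24 [314.3 236.7] [280.7 219. ]
0.5373 234 [306.7 250.9] [309.4 253.4]
0.5373 236 [307.4 250.8] [309.9 252.7]
0.5373 238 [308.1 250.8] [310.3 252. ]
0.5373 240 [308.7 250.7] [310.7 251.3]
```

The knob centroid in the picture is (307.9,252.3), which agrees with 236° to within about a degree. Both the pulley and the carriage are where I left them, so I'm handing in.

```bash
python3 -c "
from bench import manip; print(manip.sign_off())"
```

```text
the job is handed in; nothing more can be done
None
```

The carriage is pushed home, and after a full turn of feeling the rim (plus a sweep back) the pulley is stopped with its highest swell against the feeler, to within a degree or two; the knob is released, the other things on the bench were left alone, and the job was handed in at about 28 s.

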